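Balance a door lever over the assembly jig

TASK

Lift the cap off the jig's spindle and stand it, open end down, in the grey parts tray. Then pick up the long lever handle, the one with the bent-back end, at its balance point and hold it level over the jig, with its rose centred about 3 cm above the spindle's tip and its bent-back end over the saddle, so that I can slip the spring onto the spindle. Finish while still holding it there, in the air and still, and leave everything else on the bench where it lies.

Things in the scene. Friction and masses are not known exactly. Their poses are not given: they have to be found in the camera images.
- lever: long steel door-lever handle, 0.45 kg, lying on its rose and bent-back end. Rose: disc 52 mm across, 12 thick; then a neck 24 mm across; on it the arm, a bar 16 mm wide, 38 to 54 mm above the underside, from x = -12 to 130 mm; its last 16 mm is bent down to the bench. The arm is hollow: it balances 29 mm from the neck's axis. Origin: centre of the rose's underside; x to the bent-back end, z up
- balance (a point): balance point of the long lever: in the middle of the arm's section, 29 mm along x from the lever's origin, 46 mm above its underside; axes as the lever's. The lever counts as taken there when gripped within 15 mm of it along the arm
- lever_end (a point): underside of the bent-back end, 122 mm along x from the lever's origin; axes as the lever's
- jig: fixed assembly jig: aluminium plate 190 x 80 mm, 12 thick, with an upright round spindle (10 mm across, 35 tall, under the cap at first) near one end and a saddle of two dark cheeks (24 mm apart, 30 tall) near the other. Origin: on the bench under the spindle; x towards the saddle, z up. The plate reaches from x = -40 to 150 mm
- spindle_tip (a point): tip of the spindle, 47 mm above the bench; axes as the jig's
- saddle (a point): middle of the saddle between its cheeks, level with their tops, 122 mm along the jig's x from the spindle, 42 mm above the bench
- cap: dark steel cap, a tube 28 mm across and 50 mm tall, closed on top, open below, 60 g; it stands loosely over the spindle on the jig's plate (bore 20 mm, 44 mm deep; raise it at least 37 mm to clear the spindle). Origin: centre of its open lower end, z to its closed top
- tray: fixed low grey square parts tray, 110 x 110 mm outside, walls 4 mm thick and 18 mm high, floor at most 5 mm above the bench, empty. Origin: centre of its underside
- short_lever: second, shorter steel lever handle: same rose and neck, straight arm 80 mm long WITHOUT a bent-back end. Leave alone. Origin under the rose, x along the arm
- padlock: brass padlock lying flat, 45 x 50 x 22 mm with steel shackle. Leave alone. Origin under the body
- lock_cylinder: brass profile lock cylinder, 60 x 17 x 31 mm. Leave alone. Origin under its middle
- door_knob: round brass door knob, 56 mm across, 60 mm high. Leave alone. Origin under its base
- screwdriver: screwdriver lying on the bench. Leave alone
- screw_jar: small glass jar, 60 mm across, 70 mm high. Leave alone. Origin under its base
- oil_bottle: white oil bottle, 44 mm across, 120 mm high. Leave alone. Origin under its base
There are look-alikes about, which are no part of the job. What is shaped like the lever but blue or yellow is not meant.

How it is judged:
By the outcome, as a careful person would: the job done as asked, in the order asked, and still so for the second after the job is handed in, while the arm keeps its last pose, push and grip.
It also fails if it takes over 53 s, if anything falls off the work surface, if the arm or the gripper's body presses on something with over 40 N, if the wrist force passes 120 N, or if a joint passes its speed limit or range.

ROBOT

A 6-joint arm with a two-finger parallel gripper is mounted at the origin on the work surface. World frame = base frame: x ahead of the robot, y to its left, z up, the work surface at z = 0. Lengths are in mm, angles in rad, forces in N, time in s.
With the tool pointing down it reaches from about 325 to 900 mm from the base axis. Payload 6.1 kg.
Tool frame: the origin (TCP) lies midway between the tips of the shut fingers; the grasp point (between the pads) lies 19 mm behind it (robot.pinch_z is the distance from the TCP to the grasp point, in mm); z points along the fingers, y is the line along which they close (so a half turn about z gives the same grasp; the last joint's range is limited). The gripper opens to 85 mm and grips with 20 to 120 N. Pads are 22 mm wide; open, the fingers measure 114 mm over their backs; the gripper's body (76 mm by 85 mm) begins 54 mm behind the grasp point. The pads swing forward as they close: fully open they stand 13 mm farther back than shut.
Start: joints at [-1.352, 0.22, 1.526, -0, 1.395, -0.126], TCP at [211.248, -588.209, 194] pointing down, gripper open.
Joint ranges: [-2.98, 2.98], [-0.91, 2.08], [0.09, 2.57], [-1.24, 4.39], [0.2, 2.65], [-2.68, 2.68]. Speed limits (rad/s): [2.57, 2.57, 3.01, 3.14, 3.14, 3.14].

INTERFACE

Orientations are given as a unit quaternion [x, y, z, w].
In Python, from plant import robot gives the robot as it stands.
- The arm moves only by the shell command python3 -m inch 'ROWS' [OPENING] [FORCE]. ROWS is a JSON object of lists of equal length, an entry for each row: "travel": the shift along the tool's x, y, z in cm, a list of three; "angular": the turn, a rotation vector about the tool's x, y, z in degrees, a list of three. A call has 1 to 12 rows; each row is the pose to reach, as a shift and turn from the pose commanded when the call began, along the tool's axes at that moment; what a row does not reach only later rows make up. A row lasts 1/8 s, in which the tool goes at most 62.5 mm and 10.7 degrees, less where a joint would pass 70% of its speed; a pose out of reach is approached as far as the arm can. A call with a gripper value outside its range is refused whole. OPENING is the opening, from 0 (shut) to 1 (fully open), set as the call begins (- or left out, the last holds). The fingers move at their own pace and stop on an object; FORCE is the grip in N (left out, the last holds). Time passes only in rows, so rows that repeat a pose let the fingers close. It gives the time, the measured TCP pose, the force, the opening and the grip force at its end, in the units of the state.
- robot.sense(): the state, without advancing time (a new reading comes with each control period).
- robot.grab_frame(name): name is "scene" or "top" or "wrist"; returns a dict with "frame" (400x640x3 uint8, red, green, blue), "K" (3x3 intrinsics, pixels), "origin" and "orientation" of the camera in the world. Camera axes: x right, y up, looking along -z (the intrinsics and any distortion apply to the point x, -y, -z); pixel columns grow to the right and rows downward; lengths in mm; the calibration is good to about 2 mm. A picture is of the moment at which its call begins. There is no depth.
- robot.close_job(): hands the job in; it is judged then, once.
The state is a dict: "time_s": time; "qpos": joint angles; "dq": joint speeds; "joint_torque": joint torques, N m; "tool_pos": TCP position; "eef_rot": TCP orientation; "wrist_force": force on the tool from outside, world axes, zero at the start; "wrist_torque": the same for the moment, N m; "finger_gap": finger opening in mm; "gripper_force": force on a finger pad.
Only numpy, scipy, OpenCV 4.12 (cv2) and the standard library are available. Lean on these libraries where they do the work, as an engineer would, in place of code of your own. Each camera call takes 0.05 s, during which the arm holds its last target. There are 200 camera calls.

## Working session

There is one attempt and no reset: what is moved stays moved. The work goes in short steps, Python scripts to look and compute and a shell command to move; the robot and the scene stay as the last step left them, time stands still between calls to the robot, and variables do not carry over. Pictures are saved under pics/ and viewed, at most 10 in all, crops included, and the job is handed in when it is done.

```bash
mkdir -p pics; ls; python3 - <<'E'
from plant import robot
import cv2,numpy as np
for n in("top","scene"):
    d=robot.grab_frame(n); cv2.imwrite(f"pics/{n}0.png",d["frame"][:,:,::-1]); print(n,d["K"],d["origin"],d["orientation"],[k for k in d])
s=robot.sense();print(s["tool_pos"],s["eef_rot"],s["time_s"],robot.pinch_z)
E
```

```text
pics
top [[374.72115258   0.         314.71594008]
 [  0.         374.72115258 199.90628846]
 [  0.           0.           1.        ]] [500.09924845  28.94954727 815.47495986] [-0.02232873  0.02812356  0.7084612  -0.7048356 ] ['frame', 'K', 'origin', 'orientation']
scene [[415.3479894    0.         313.42557205]
 [  0.         415.3479894  203.80138621]
 [  0.           0.           1.        ]] [ 879.98931268 -443.90662994  871.49075199] [0.30047198 0.09364682 0.27620842 0.9081056 ] ['frame', 'K', 'origin', 'orientation']
[ 211.09599955 -587.60733071  192.98451785] [ 9.85174377e-01  1.71553625e-01 -6.49504331e-05 -8.92663601e-04] 0.1 18.700000000000003
```

View pics/top0.png

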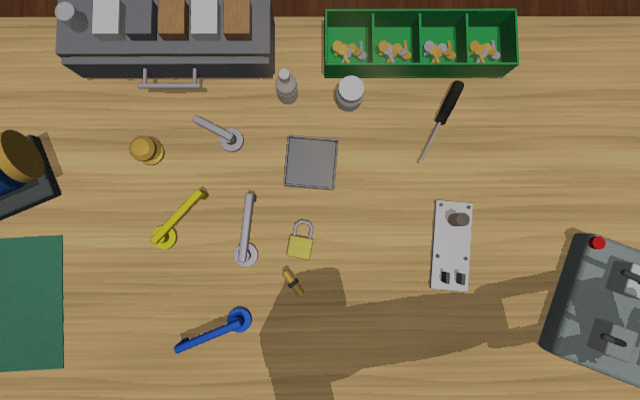

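View pics/scene0.png

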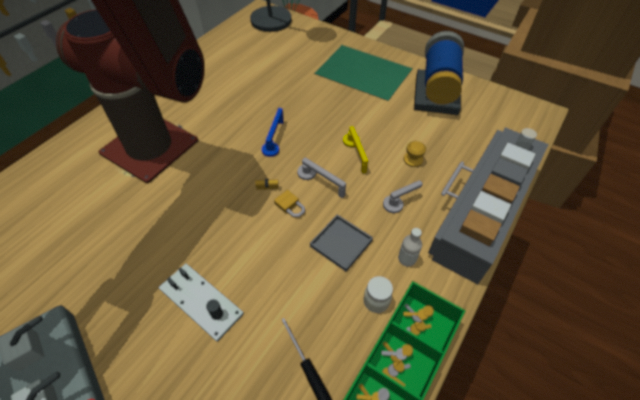

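The top view shows the cap near (459,218), the saddle near (452,277), the tray at (311,163), and the long grey lever with its rose at (246,255) and end at (250,197). I'll zoom in for precision.

```bash
cat > h.py <<'E'
import numpy as np,cv2
from scipy.spatial.transform import Rotation as R
from plant import robot
def ray(d,u,v):
    p=np.linalg.inv(d["K"])@[u,v,1]
    return R.from_quat(d["orientation"]).apply([p[0],-p[1],-p[2]])
def at(d,u,v,z):
    r=ray(d,u,v);o=np.array(d["origin"]);return (o+r*(z-o[2])/r[2])[:2]
def proj(d,P):
    c=R.from_quat(d["orientation"]).inv().apply(np.atleast_2d(P)-d["origin"])
    p=(d["K"]@np.c_[c[:,0],-c[:,1],-c[:,2]].T).T
    return p[:,:2]/p[:,2:]
def frame(x,y,a,pts):
    pts=np.array(pts,float);c,s=np.cos(a),np.sin(a)
    return np.c_[x+c*pts[:,0]-s*pts[:,1],y+s*pts[:,0]+c*pts[:,1],pts[:,2]]
def go(target,q):  # shift (cm, tool axes) from measured pose
    s=robot.sense();T=R.from_quat(s["eef_rot"])
    return T.inv().apply(np.array(target)-s["tool_pos"])/10, np.degrees((T.inv()*R.from_quat(q)).as_rotvec())
E
python3 - <<'E'
from h import *
d=robot.grab_frame("top");f=d["frame"][:,:,::-1]
a=cv2.resize(f[190:300,425:481],None,fx=5,fy=5,interpolation=cv2.INTER_CUBIC)
b=cv2.resize(f[180:290,218:288],None,fx=5,fy=5,interpolation=cv2.INTER_CUBIC)
cv2.imwrite("pics/z.png",np.hstack([a,b]))
print("jigcorners",[at(d,*p,12).round() for p in((436,200),(473,203),(469,290),(431,288))])
print("tray",at(d,311,163,10),"rose",at(d,246,255,12),"end",at(d,250,197,50),"cap",at(d,459,219,60))
E
```

```text
jigcorners [array([ 556., -239.]), array([ 549., -319.]), array([ 364., -304.]), array([ 369., -223.])]
tray [638.00092315  29.81763905] rose [440.89715641 168.81511041] end [561.40968684 154.92673297] cap [ 514.00811406 -268.67069851]
```

View pics/z.png

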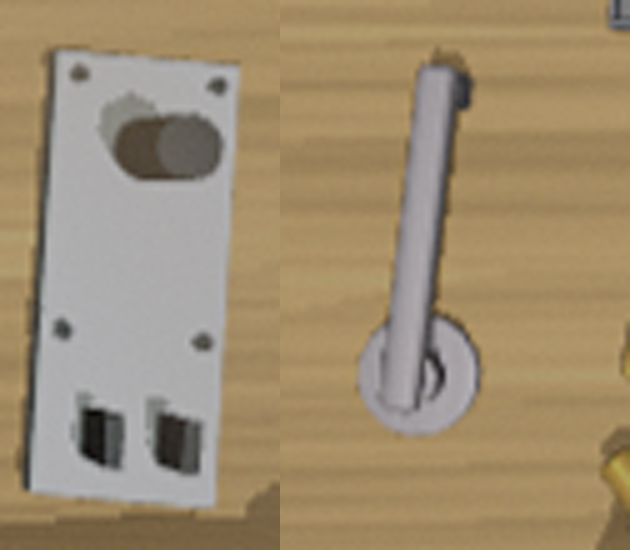

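The crop shows the jig plate's four corners, the cap top at about (190,147) in the zoom, the saddle cheeks at the lower end, and the lever's rose disc and arm edges. I'll fit poses to these.

```bash
python3 - <<'E'
from h import *
from scipy.optimize import least_squares as ls
d=robot.grab_frame("top")
Z=lambda L,ox,oy,dx=0:np.array([[(x-dx+.5)/5-.5+ox,(y+.5)/5-.5+oy] for x,y in L])
def fit(pts,pix,x0):
    r=ls(lambda p:(proj(d,frame(*p,pts))-pix).ravel(),x0);print(r.x.round(3),"res px",np.abs(r.fun).max().round(2));return r.x
# jig
J=fit([[-40,-40,12],[-40,40,12],[150,40,12],[150,-40,12],[0,0,62],[0,0,12]][0:4],Z([(53,50),(240,66),(216,507),(28,490)],425,190),[514,-268,-3.2])
J2=fit([[-40,40,12],[-40,-40,12],[150,-40,12],[150,40,12]],Z([(53,50),(240,66),(216,507),(28,490)],425,190),[514,-268,-3.2])
L=fit([[0,0,12],[130,8,54],[130,-8,54],[-12,8,54],[-12,-8,54]],Z([(420,375),(420,66),(456,68),(382,405),(418,412)],218,180,280),[440,168,-.1])
u=Z([(190,147)],425,190)[0];print("cap",at(d,*u,62))
# refine cap+tray
s=robot.sense();print(R.from_quat(s["eef_rot"]).as_matrix().round(3))
for p in((287,137),(337,139),(334,188),(285,186)):print(at(d,*p,18).round())
E
```

```text
[ 514.544 -274.49    -3.23 ] res px 0.63
[ 514.89  -273.768   -3.216] res px 38.15
[ 4.41742e+02  1.69314e+02 -1.04000e-01] res px 1.15
cap [ 513.93307126 -275.15934792]
[[ 0.941  0.338 -0.   ]
 [ 0.338 -0.941  0.001]
 [ 0.    -0.001 -1.   ]]
[693.  81.]
[689. -27.]
[582. -19.]
[587.  86.]
```

```bash
python3 - <<'E'
from h import *
print(*go([514,-275,190],[1,0,0,0]))
E
```

```text
[ 39.07558844 -19.20290868   0.35833362] [-7.06489914e-02  4.41364512e-03  1.97549384e+01]
```

```bash
python3 -m inch '{"travel":[[3,-1.5,0],[8,-4,0],[14,-7,0],[20,-10,0],[26,-13,0],[31,-15.5,0],[35,-17.5,0],[37.5,-18.7,0.2],[39.1,-19.2,0.4],[39.1,-19.2,0.4]],"angular":[[0,0,3],[0,0,6],[0,0,9],[0,0,12],[0,0,15],[0,0,17],[0,0,19],[0,0,19.7],[0,0,19.7],[0,0,19.7]]}' 1
python3 - <<'E'
from h import *
d=robot.grab_frame("wrist");cv2.imwrite("pics/w1.png",d["frame"][:,:,::-1])
print(*go([514.5,-275,100],[1,0,0,0]));print(proj(d,frame(514.5,-274.5,-3.23,[[0,0,62],[0,0,12],[-40,-40,12],[-40,40,12],[150,40,12],[150,-40,12],[122,0,42]])).round())
E
```

```text
time_s: 1.45
tool_pos: [514.5, -275.0, 189.5]
eef_rot: [1.0, 0.001, -0.0, -0.0]
wrist_force: [-0.4, -0.7, 0.0]
finger_gap: 85.0
gripper_force: 0.0
[ 0.06097475 -0.07297578  8.96593549] [0.0018129  0.05181441 0.07972353]
[[316. 185.]
 [316. 176.]
 [284. 138.]
 [354. 145.]
 [336. 290.]
 [275. 285.]
 [307. 281.]]
```

View pics/w1.png

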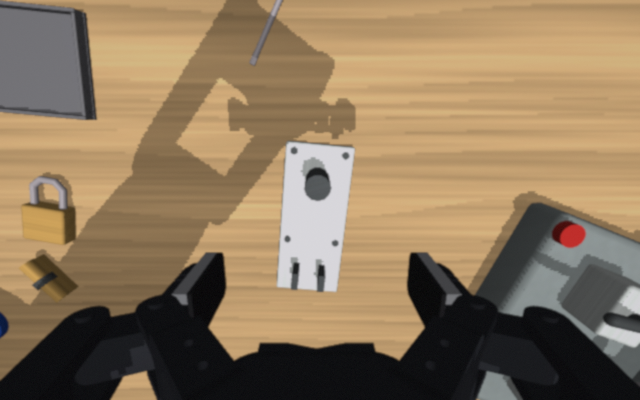

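The wrist view shows the cap at (317,185), within 1 px of the prediction, so I'll descend and grip.

```bash
python3 -m inch '{"travel":[[0,0,2],[0,0,6],[0,0,10],[0,0,13],[0,0,15],[0,0,16],[0,0,16.4],[0,0,16.4]],"angular":[[0,0,0],[0,0,0],[0,0,0],[0,0,0],[0,0,0],[0,0,0],[0,0,0],[0,0,0]]}' 1
python3 -m inch '{"travel":[[0,0,0],[0,0,0],[0,0,0],[0,0,0],[0,0,0],[0,0,0],[0,0,0],[0,0,0]],"angular":[[0,0,0],[0,0,0],[0,0,0],[0,0,0],[0,0,0],[0,0,0],[0,0,0],[0,0,0]]}' 0 40
```

```text
time_s: 2.5
tool_pos: [514.9, -275.8, 26.7]
eef_rot: [1.0, 0.0, 0.001, 0.0]
wrist_force: [-0.3, -0.7, 0.7]
finger_gap: 85.6
gripper_force: 0.0
time_s: 3.5
tool_pos: [514.3, -275.4, 26.0]
eef_rot: [1.0, 0.0, -0.0, -0.0]
wrist_force: [0.9, -0.6, -0.1]
finger_gap: 0.1
gripper_force: 0.0
```

The fingers closed on nothing, so I need to look.

```bash
python3 - <<'E'
from h import *
d=robot.grab_frame("wrist");e=robot.grab_frame("scene");t=robot.grab_frame("top")
a=d["frame"];b=cv2.resize(e["frame"][240:360,130:270],(467,400));c=cv2.resize(t["frame"][180:310,410:500],(277,400))
a=cv2.resize(a[:,160:480],(320,400))
im=np.hstack([a,b])[:,:,::-1];cv2.imwrite("pics/a1.png",im)
print(im.shape,robot.sense()["finger_gap"])
E
```

```text
(400, 787, 3) -0.037639775466491894
```

View pics/a1.png

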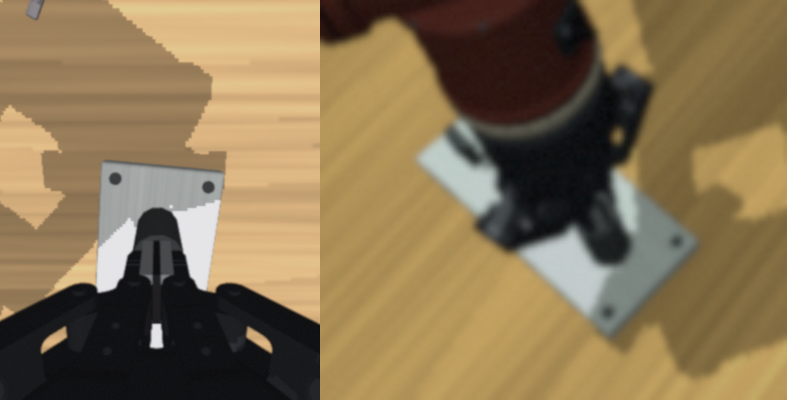

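The cap (wrist, about (317,225)) stands ahead of the shut fingers in +x. I'll check the projections against this view.

```bash
python3 - <<'E'
from h import *
s=robot.sense();d=robot.grab_frame("wrist");print(s["tool_pos"],d["origin"],R.from_quat(d["orientation"]).as_matrix().round(3).tolist(),d["K"][0])
J=(514.5,-274.5,-3.23)
print("corners pred",proj(d,frame(*J,[[-40,-40,12],[-40,40,12],[0,0,62],[-14,0,62]])).round(1),"tcp",proj(d,s["tool_pos"]).round())
print("seen", at(d,262,160,12),at(d,384,173,12),"captop far edge",at(d,317,208,62))
e=robot.grab_frame("scene")
print("scene corners",proj(e,frame(*J,[[-40,-40,12],[-40,40,12],[0,0,62]])).round(1))
f=e["frame"];print("scene seen",[(130+x*140/467,240+y*120/400) for x,y in((610-320,335),(697-320,243),(605-320,245))])
print([at(e,130+x*140/467,240+y*120/400,z).round() for x,y,z in((610-320,335,12),(697-320,243,12),(605-320,245,62))])
cv2.imwrite("pics/w2.png",cv2.resize(d["frame"][180:380,220:420,::-1],None,fx=3,fy=3))
E
```

```text
[ 514.32570129 -275.35830995   25.9861866 ] [ 583.09374064 -275.31696261  205.60867688] [[0.001, 0.962, 0.274], [-1.0, 0.002, -0.0], [-0.001, -0.274, 0.962]] [307.05465852   0.         316.13467528]
corners pred [[257.3 156.9]
 [383.3 168.3]
 [314.5 254.9]
 [317.  229.3]] tcp [[316. 230.]]
seen [ 555.95371068 -241.08431184] [ 547.77535695 -318.52859059] captop far edge [ 539.54296583 -275.704835  ]
scene corners [[244.6 311.4]
 [217.4 340.1]
 [213.7 304.7]]
scene seen [(216.93790149892934, 340.5), (243.01927194860815, 312.9), (215.4389721627409, 313.5)]
[array([ 551., -319.]), array([ 557., -243.]), array([ 530., -287.])]
```

View pics/w2.png

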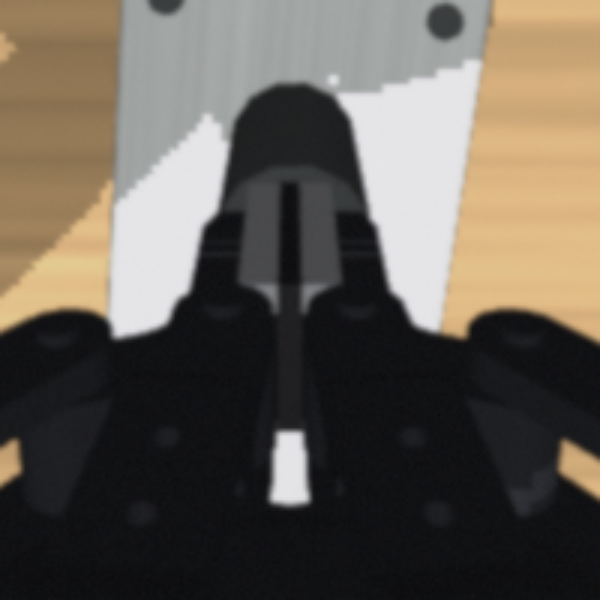

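The view is ambiguous: it could be the cap or just the shut fingertips. A slow lift will show which.

```bash
python3 -m inch '{"travel":[[0,0,-0.5],[0,0,-1.5],[0,0,-3],[0,0,-4.5],[0,0,-6],[0,0,-7.5],[0,0,-8],[0,0,-8]],"angular":[[0,0,0],[0,0,0],[0,0,0],[0,0,0],[0,0,0],[0,0,0],[0,0,0],[0,0,0]]}'
python3 - <<'E'
from h import *
d=robot.grab_frame("wrist");e=robot.grab_frame("scene")
print(robot.sense()["finger_gap"],robot.sense()["gripper_force"],"cap at rest pred wrist",proj(d,frame(514.5,-274.5,0,[[0,0,62],[14,0,62],[0,0,12],[0,0,47]])).round(),"tcp",proj(d,robot.sense()["tool_pos"]),"scene",proj(e,frame(514.5,-274.5,0,[[0,0,62],[0,0,12]])).round(),proj(e,robot.sense()["tool_pos"]).round())
cv2.imwrite("pics/a2.png",np.hstack([cv2.resize(d["frame"][150:350,220:420],(400,400)),cv2.resize(e["frame"][250:350,150:250],(400,400))])[:,:,::-1])
E
```

```text
time_s: 4.75
tool_pos: [514.5, -275.5, 106.4]
eef_rot: [1.0, 0.0, 0.0, 0.0]
wrist_force: [0.4, -0.5, -0.7]
finger_gap: 0.3
gripper_force: 0.0
-0.04799774127608033 0.0 cap at rest pred wrist [[315. 209.]
 [315. 191.]
 [315. 193.]
 [315. 204.]] tcp [[315.56634013 230.18709398]] scene [[214. 305.]
 [218. 314.]] [[209. 296.]]
```

View pics/a2.png

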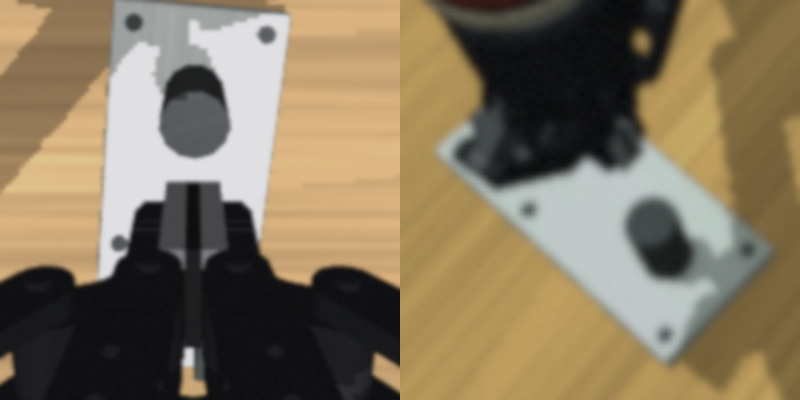

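The cap is untouched on its spindle. The fingertip scale and the clean shutting agree: the real fingertips sit about 40 mm above the reported TCP, so the fingers shut above the cap. I'll use a 40 mm correction, with force checks on the way down.

```bash
python3 -m inch '{"travel":[[0,0,0],[0,0,0],[0,0,0],[0,0,1],[-0.1,0,3],[-0.2,0,5],[-0.2,0,7],[-0.2,0,8.5],[-0.2,0,9.5],[-0.2,0,9.6]],"angular":[[0,0,0],[0,0,0],[0,0,0],[0,0,0],[0,0,0],[0,0,0],[0,0,0],[0,0,0],[0,0,0],[0,0,0]]}' 1
python3 -m inch '{"travel":[[0,0,0.2],[0,0,0.5],[0,0,0.8],[0,0,1],[0,0,1]],"angular":[[0,0,0],[0,0,0],[0,0,0],[0,0,0],[0,0,0]]}'
python3 -m inch '{"travel":[[0,0,0],[0,0,0],[0,0,0],[0,0,0],[0,0,0],[0,0,0],[0,0,0],[0,0,0]],"angular":[[0,0,0],[0,0,0],[0,0,0],[0,0,0],[0,0,0],[0,0,0],[0,0,0],[0,0,0]]}' 0 40
```

```text
time_s: 6.1
tool_pos: [511.9, -275.0, 9.1]
eef_rot: [1.0, 0.0, -0.001, -0.0]
wrist_force: [0.2, 0.5, -0.5]
finger_gap: 85.3
gripper_force: 0.0
time_s: 6.72
tool_pos: [512.2, -275.3, -0.2]
eef_rot: [1.0, 0.0, -0.0, -0.0]
wrist_force: [0.2, 0.4, 0.3]
finger_gap: 85.3
gripper_force: 0.0
time_s: 7.72
tool_pos: [512.5, -275.5, 0.2]
eef_rot: [1.0, 0.0, 0.0, 0.0]
wrist_force: [0.3, -0.1, 3.5]
finger_gap: 27.2
gripper_force: 39.5
```

The cap is gripped at 27 mm and 39.5 N. Lifting it and carrying it over the tray.

```bash
python3 -m inch '{"travel":[[0,0,-1],[0,0,-2.5],[0,0,-4.5],[0,0,-6.5],[0,0,-8],[0,0,-8]],"angular":[[0,0,0],[0,0,0],[0,0,0],[0,0,0],[0,0,0],[0,0,0]]}'
python3 -m inch '{"travel":[[1,-2.5,0],[2.5,-6,0],[4.5,-11,0],[6.5,-16,0],[8.5,-21,0],[10.5,-25,0],[11.5,-28,0],[12.2,-29.8,0],[12.6,-30.5,0],[12.6,-30.5,0]],"angular":[[0,0,0],[0,0,0],[0,0,0],[0,0,0],[0,0,0],[0,0,0],[0,0,0],[0,0,0],[0,0,0],[0,0,0]]}'
python3 - <<'E'
from h import *
e=robot.grab_frame("scene");t=robot.grab_frame("wrist")
print(proj(e,[[638,30,5]]))
cv2.imwrite("pics/a3.png",np.hstack([cv2.resize(t["frame"][80:380,170:470],(400,400)),cv2.resize(e["frame"][180:290,290:400],(400,400))])[:,:,::-1])
E
```

```text
time_s: 8.48
tool_pos: [513.6, -276.2, 82.2]
eef_rot: [1.0, 0.001, 0.002, 0.001]
wrist_force: [-0.0, -0.6, -0.6]
finger_gap: 26.8
gripper_force: 39.5
time_s: 9.72
tool_pos: [637.9, 29.3, 79.7]
eef_rot: [1.0, 0.0, -0.0, 0.0]
wrist_force: [0.1, -0.6, -0.5]
finger_gap: 27.1
gripper_force: 39.5
[[341.02644249 242.40051795]]
```

View pics/a3.png

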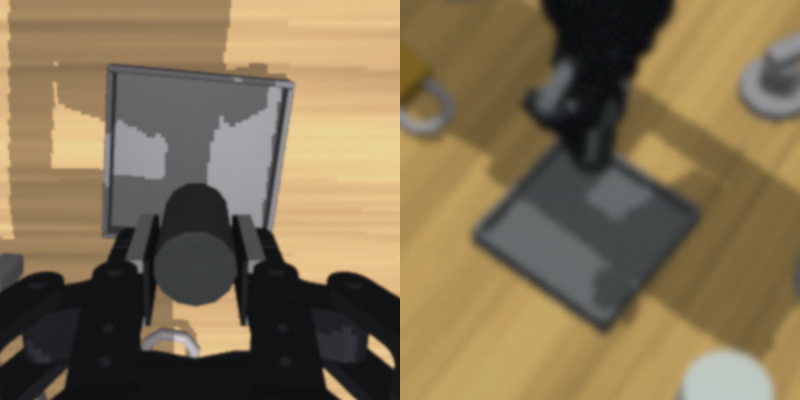

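The cap hangs upright between the pads above the tray. Lowering with force checks.

```bash
python3 -m inch '{"travel":[[0,0,1.5],[0,0,4],[0,0,6],[0,0,7.5],[0,0,8.2],[0,0,8.4],[0,0,8.4]],"angular":[[0,0,0],[0,0,0],[0,0,0],[0,0,0],[0,0,0],[0,0,0],[0,0,0]]}'
python3 -m inch '{"travel":[[0,0,0.1],[0,0,0.2],[0,0,0.2]],"angular":[[0,0,0],[0,0,0],[0,0,0]]}'
python3 -m inch '{"travel":[[0,0,0.1],[0,0,0.1]],"angular":[[0,0,0],[0,0,0]]}'
```

```text
time_s: 10.7
tool_pos: [638.6, 29.8, -3.4]
eef_rot: [1.0, 0.0, 0.001, 0.0]
wrist_force: [-0.1, 0.1, -0.5]
finger_gap: 27.1
gripper_force: 39.5
time_s: 11.08
tool_pos: [638.1, 29.8, -5.9]
eef_rot: [1.0, 0.001, 0.0, 0.0]
wrist_force: [0.3, -0.0, -0.3]
finger_gap: 27.1
gripper_force: 39.5
time_s: 11.32
tool_pos: [637.9, 29.8, -7.1]
eef_rot: [1.0, 0.0, -0.0, -0.0]
wrist_force: [-0.7, 0.0, -0.6]
finger_gap: 27.1
gripper_force: 39.5
```

```bash
python3 -m inch '{"travel":[[0,0,0.1],[0,0,0.1]],"angular":[[0,0,0],[0,0,0]]}' | sed -n '1,2p;4p'
python3 -m inch '{"travel":[[0,0,0.1],[0,0,0.1]],"angular":[[0,0,0],[0,0,0]]}' | sed -n '1,2p;4p'
```

```text
time_s: 11.58
tool_pos: [638.2, 29.8, -7.7]
wrist_force: [-0.3, 0.6, 2.1]
time_s: 11.82
tool_pos: [638.5, 29.7, -7.8]
wrist_force: [-4.0, 0.3, 7.1]
```

Contact. Release, rise, and go above the lever's balance point.

```bash
python3 -m inch '{"travel":[[0,0,0],[0,0,0],[0,0,0],[0,0,0],[0,0,-0.3],[0,0,-1.5],[0,0,-3.5],[0,0,-6],[0,0,-8.5],[0,0,-10],[0,0,-10.5]],"angular":[[0,0,0],[0,0,0],[0,0,0],[0,0,0],[0,0,0],[0,0,0],[0,0,0],[0,0,0],[0,0,0],[0,0,0],[0,0,0]]}' 0.6
python3 -m inch '{"travel":[[-1.2,-1,0],[-4,-3.3,0],[-8,-6.5,0],[-12,-9.8,0],[-15,-12.3,0],[-16.5,-13.4,0],[-16.8,-13.7,0],[-16.8,-13.7,0]],"angular":[[0,0,1],[0,0,2],[0,0,3],[0,0,4],[0,0,5],[0,0,6],[0,0,6],[0,0,6]]}' 1
python3 - <<'E'
from h import *
d=robot.grab_frame("wrist");t=robot.grab_frame("top");L=(441.7,169.3,-.104)
pts=[[0,0,12],[130,8,54],[130,-8,54],[-12,8,54],[-12,-8,54],[29,0,54]]
p=proj(d,frame(*L,pts));print(p.round(1))
print(proj(d,frame(*L,[[29,0,54]])-proj.__defaults__[0] if proj.__defaults__ else frame(*L,[[29,0,54]])))
f=d["frame"][:,:,::-1].copy()
x=cv2.resize(f[60:360,170:470],(450,450),interpolation=cv2.INTER_CUBIC)
for q in p: cv2.circle(x,tuple(((q-[170,60])*1.5).astype(int)),2,(0,0,255),-1)
cv2.imwrite("pics/a4.png",np.hstack([x,cv2.resize(t["frame"][120:210,270:340],(350,450))[:,:,::-1]]))
E
```

```text
time_s: 13.2
tool_pos: [639.1, 29.7, 98.1]
eef_rot: [1.0, 0.0, 0.001, 0.0]
wrist_force: [-0.4, 0.0, 0.1]
finger_gap: 51.6
gripper_force: 0.0
time_s: 14.2
tool_pos: [469.5, 166.6, 95.5]
eef_rot: [0.999, -0.052, -0.0, 0.0]
wrist_force: [-0.2, 0.2, -0.4]
finger_gap: 85.4
gripper_force: 0.0
[[316.4 225.7]
 [304.6  63. ]
 [328.8  63. ]
 [306.2 258.4]
 [326.5 258.4]
 [316.4 208.8]]
[[316.4441201  208.75221168]]
```

View pics/a4.png

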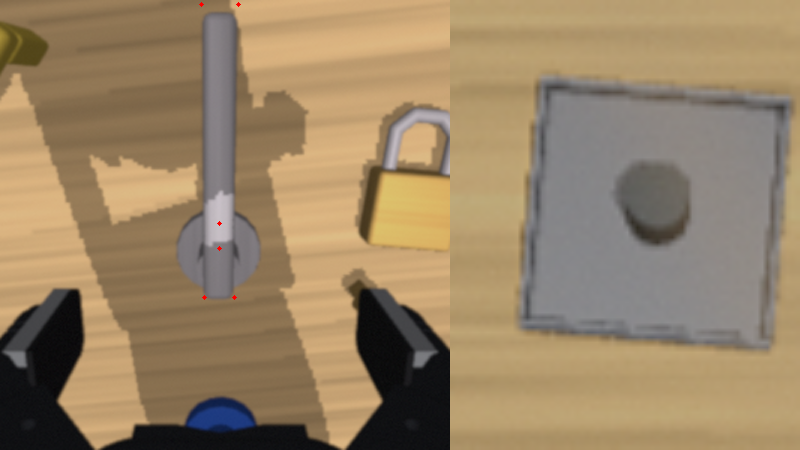

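The cap stands in the middle of the tray. The lever lies where predicted: the projected heel matches, and the rose is within about 2 mm. Descending to grip.

```bash
python3 -m inch '{"travel":[[0,0,2],[0,0,5],[0,0,7.5],[0,0,9],[0,0,9.8],[0,0,10],[0,0,10]],"angular":[[0,0,0],[0,0,0],[0,0,0],[0,0,0],[0,0,0],[0,0,0],[0,0,0]]}'
python3 -m inch '{"travel":[[0,0,0.3],[0,0,0.6],[0,0,0.7],[0,0,0.7]],"angular":[[0,0,0],[0,0,0],[0,0,0],[0,0,0]]}'
python3 -m inch '{"travel":[[0,0,0],[0,0,0],[0,0,0],[0,0,0],[0,0,0],[0,0,0],[0,0,0],[0,0,0]],"angular":[[0,0,0],[0,0,0],[0,0,0],[0,0,0],[0,0,0],[0,0,0],[0,0,0],[0,0,0]]}' 0 100
```

```text
time_s: 15.18
tool_pos: [470.6, 166.7, -3.3]
eef_rot: [0.999, -0.052, 0.001, -0.0]
wrist_force: [-0.1, -0.5, -0.5]
finger_gap: 85.4
gripper_force: 0.0
time_s: 15.68
tool_pos: [469.8, 166.6, -11.1]
eef_rot: [0.999, -0.052, -0.0, 0.0]
wrist_force: [0.0, 0.5, 0.4]
finger_gap: 85.5
gripper_force: 0.0
time_s: 16.68
tool_pos: [470.0, 166.8, -10.8]
eef_rot: [0.999, -0.052, 0.0, -0.0]
wrist_force: [-1.3, 1.5, 4.6]
finger_gap: 14.2
gripper_force: 98.1
```

The lever is gripped at 98 N. Lifting it, then turning −90° in two stages while carrying it to the jig.

```bash
python3 -m inch '{"travel":[[0,0,-0.5],[0,0,-2],[0,0,-4],[0,0,-6.5],[0,0,-9],[0,0,-11.5],[0,0,-13.5],[0,0,-15],[0,0,-15.5],[0,0,-15.5]],"angular":[[0,0,0],[0,0,0],[0,0,0],[0,0,0],[0,0,0],[0,0,0],[0,0,0],[0,0,0],[0,0,0],[0,0,0]]}'
python3 -m inch '{"travel":[[0.1,0.6,0],[0.3,2,0],[0.5,4,0],[0.8,6.2,0],[1.1,8.5,0],[1.4,10.8,0],[1.7,13,0],[2,15.5,0],[2.4,18,0],[2.7,20,0],[2.9,21.4,0],[3,21.8,0]],"angular":[[0,0,-3],[0,0,-9],[0,0,-17],[0,0,-26],[0,0,-36],[0,0,-46],[0,0,-56],[0,0,-66],[0,0,-76],[0,0,-84],[0,0,-88],[0,0,-90]]}'
python3 - <<'E'
from h import *
yaw=-3.225;q=[np.cos(yaw/2),np.sin(yaw/2),0,0]
print(*go([483.7,-272.9,145],q),robot.sense()["qpos"])
E
```

```text
time_s: 17.92
tool_pos: [469.8, 166.5, 143.9]
eef_rot: [0.999, -0.052, -0.0, 0.0]
wrist_force: [-0.6, -0.5, -4.2]
finger_gap: 14.4
gripper_force: 97.8
time_s: 19.42
tool_pos: [476.3, -54.1, 142.7]
eef_rot: [0.743, 0.67, -0.001, -0.001]
wrist_force: [-1.1, 0.7, -3.7]
finger_gap: 14.2
gripper_force: 97.8
[-21.6902139   2.9972058  -0.2425038] [ -0.09872461  -0.11616564 -91.14659067] [-2.77554243e-01 -8.74155165e-02  1.94903241e+00 -2.56595563e-04
  1.28235200e+00 -1.74061004e-01]
```

```bash
python3 -m inch '{"travel":[[-0.6,0.1,0],[-2,0.3,0],[-4,0.5,0],[-6.2,0.8,0],[-8.5,1.1,0],[-10.8,1.4,0],[-13,1.7,0],[-15.5,2,0],[-18,2.4,0],[-20,2.7,0],[-21.4,2.9,0],[-21.7,3,0]],"angular":[[0,0,-3],[0,0,-9],[0,0,-17],[0,0,-26],[0,0,-36],[0,0,-46],[0,0,-56],[0,0,-66],[0,0,-76],[0,0,-84],[0,0,-89],[0,0,-91.1]]}'
python3 -m inch '{"travel":[[0,0,0.3],[0,0,1.5],[0,0,3],[0,0,4.5],[0,0,5.3],[0,0,5.6],[0,0,5.6],[0,0,5.6]],"angular":[[0,0,0],[0,0,0],[0,0,0],[0,0,0],[0,0,0],[0,0,0],[0,0,0],[0,0,0]]}'
python3 - <<'E'
from h import *
s=robot.sense()
d=robot.grab_frame("wrist");e=robot.grab_frame("scene");t=robot.grab_frame("top")
c=lambda f,r0,r1,c0,c1,w:cv2.resize(f["frame"][r0:r1,c0:c1,::-1],(w,500),interpolation=cv2.INTER_CUBIC)
cv2.imwrite("pics/fin.png",np.hstack([c(d,0,400,160,480,260*400//260),c(t,190,300,425,481,0+255),c(e,255,355,150,180,1)])[:, :700])
cv2.imwrite("pics/fin.png",np.hstack([c(d,50,350,190,430,400),c(e,250,350,140,220,400)]))
print(s["tool_pos"],s["eef_rot"])
J=(513,-275.5,-3.225)
P=[[0,0,47],[122,0,42],[0,0,89],[0,0,77],[-26,0,77],[-12,8,131],[-12,-8,131],[130,8,131],[130,-8,131],[-40,-40,12],[-40,40,12]]
for n,f in(("w",d),("s",e),("t",t)):print(n,proj(f,frame(*J,P)).round().tolist())
E
```

```text
time_s: 20.92
tool_pos: [483.7, -272.8, 142.4]
eef_rot: [0.042, 0.999, 0.001, -0.001]
wrist_force: [0.8, 0.4, -4.6]
finger_gap: 14.2
gripper_force: 97.8
time_s: 21.92
tool_pos: [485.0, -272.6, 88.7]
eef_rot: [0.042, 0.999, -0.0, 0.0]
wrist_force: [-0.3, 0.2, -3.8]
finger_gap: 14.6
gripper_force: 97.9
[ 484.97828785 -272.60343598   88.65862983] [ 4.22516532e-02  9.99106822e-01 -3.48285295e-04  4.84786461e-04]
w [[315.0, 246.0], [315.0, 79.0], [315.0, 273.0], [315.0, 264.0], [315.0, 297.0], [300.0, 332.0], [330.0, 332.0], [295.0, 33.0], [334.0, 33.0], [359.0, 270.0], [272.0, 270.0]]
s [[214.0, 308.0], [177.0, 276.0], [210.0, 299.0], [211.0, 302.0], [220.0, 309.0], [207.0, 297.0], [213.0, 291.0], [159.0, 256.0], [165.0, 251.0], [244.0, 311.0], [217.0, 340.0]]
t [[460.0, 220.0], [456.0, 279.0], [468.0, 219.0], [466.0, 219.0], [466.0, 206.0], [483.0, 213.0], [474.0, 212.0], [479.0, 291.0], [470.0, 290.0], [436.0, 200.0], [473.0, 203.0]]
```

View pics/fin.png

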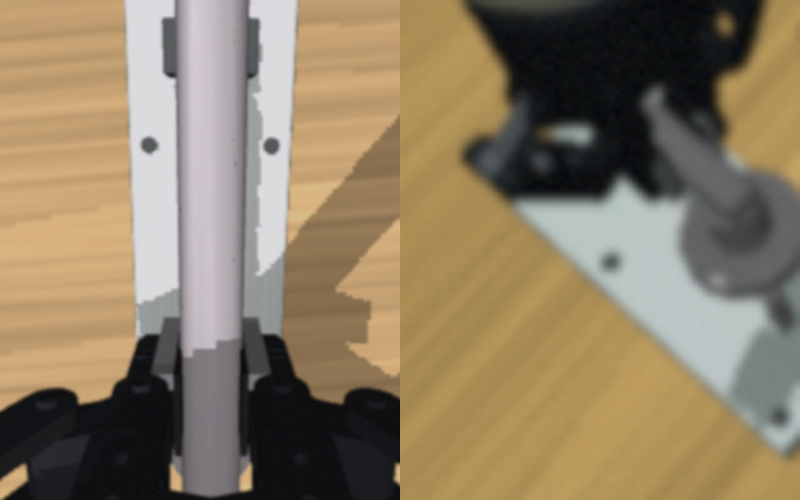

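The wrist view shows the arm lying over the saddle, centred between its cheeks. The scene view shows the rose over the spindle. I'll check the rose's outline and the level against predictions, then lower the last 22 mm.

```bash
python3 - <<'E'
from h import *
d=robot.grab_frame("wrist");e=robot.grab_frame("scene");s=robot.sense();z0=s["tool_pos"][2]+10.8
print(z0)
x,y=s["tool_pos"][:2]; yaw=np.pi+2*0.0423*1; T=R.from_quat(s["eef_rot"]).as_matrix();a=np.arctan2(T[1,0],T[0,0]);print("yaw",a)
o=np.array([x,y])-29.4*np.array([np.cos(a),np.sin(a)]);print("rose",o)
th=np.linspace(0,2*np.pi,60);C=np.c_[26*np.cos(th),26*np.sin(th)]
q=np.vstack([proj(e,frame(*o,a,np.c_[C,np.full(60,z0+h)])) for h in(0,12)])
print("rose scene bbox pred",q.min(0),q.max(0),"seen left/top/bottom",140+(680-400)*.2,250+170*.2,250+298*.2)
# bar edges widths in wrist
for xx in(20,60,100,115):
    print(xx,proj(d,frame(*o,a,[[xx,8,z0+54],[xx,-8,z0+54]])).round(1).tolist())
g=cv2.cvtColor(d["frame"],cv2.COLOR_RGB2GRAY).astype(float)
for r in(60,100,140,180,230,250):
    gr=np.gradient(cv2.GaussianBlur(g,(3,3),0)[r]);print(r,"L",288+np.abs(gr[288:305]).argmax(),"R",325+np.abs(gr[325:345]).argmax())
E
python3 -m inch '{"travel":[[0,0,0.3],[0,0,0.9],[0,0,1.6],[0,0,2],[0,0,2.2],[0,0,2.25],[0,0,2.25],[0,0,2.25]],"angular":[[0,0,0],[0,0,0],[0,0,0],[0,0,0],[0,0,0],[0,0,0],[0,0,0],[0,0,0]]}'
```

```text
99.12604643825122
yaw 3.0570462432665613
rose [ 513.99533029 -274.85827184]
rose scene bbox pred [195.04120634 282.55970996] [222.87399511 309.6798287 ] seen left/top/bottom 196.0 284.0 309.6
20 [[297.7, 306.6], [334.9, 306.7]]
60 [[296.1, 218.7], [336.6, 218.7]]
100 [[294.2, 113.3], [338.7, 113.3]]
115 [[293.3, 68.2], [339.6, 68.2]]
60 L 294 R 339
100 L 295 R 339
140 L 295 R 338
180 L 296 R 337
230 L 300 R 336
250 L 298 R 334
time_s: 23.18
tool_pos: [484.7, -272.4, 65.8]
eef_rot: [0.042, 0.999, -0.0, 0.0]
wrist_force: [0.3, -0.6, -3.4]
finger_gap: 14.3
gripper_force: 97.9
```

```bash
python3 -m inch '{"travel":[[0,0,0],[0,0,0],[0,0,0],[0,0,0]],"angular":[[0,0,0],[0,0,0],[0,0,0],[0,0,0]]}'; python3 -c "
from plant import robot
print(robot.close_job())"
```

```text
time_s: 23.68
tool_pos: [484.5, -272.3, 65.5]
eef_rot: [0.042, 0.999, 0.0, 0.0]
wrist_force: [-0.2, 0.3, -3.8]
finger_gap: 14.3
gripper_force: 97.9
the job is handed in; nothing more can be done
None
```

The job is handed in at 23.7 s: the cap stands open end down in the tray, and the lever is held still at its balance point, level over the jig, its rose centred about 3 cm above the spindle's tip (by my estimate) and its bent-back end over the saddle.

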